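# Reset and lock the bookend of a drive rack

### The arm

A 6-joint arm with a two-finger parallel gripper is mounted at the origin on a cart in front of the work surface, level with it; the furniture and walls round the work are solid. World frame = base frame: x ahead of the robot, y to its left, z up, the work surface at z = 0. Lengths are in m, angles in rad, forces in N, time in s.
With the tool pointing down it reaches from about 0.35 to 0.85 m from the base axis. Payload 8.1 kg.
Tool frame: the origin (TCP) lies at the centre of the arm's flange, where the gripper is bolted on; the fingertips stand 186 mm ahead of it and the grasp point (between the pads) lies 167 mm ahead of it; z points along the fingers, y is the line along which they close (so a half turn about z gives the same grasp; the last joint's range is limited). The gripper opens to 93 mm and grips with 3 to 60 N. Pads are 15 mm wide; open, the fingers measure 128 mm over their backs; the gripper's body (75 mm by 188 mm) begins 65 mm behind the grasp point.
Start: joints at [-1.191, 0.13, 1.488, -0, 1.523, -0.085], TCP at [0.269, -0.536, 0.405] pointing down, gripper open.
Joint ranges: [-2.96, 2.96], [-0.89, 2.26], [0.02, 2.5], [-1.34, 4.48], [0, 2.73], [-2.66, 2.66]. Speed limits (rad/s): [2.39, 2.39, 2.79, 3.14, 3.14, 3.14].

### API

Orientations are given as a rotation vector (axis times angle).
In Python, from plant import read_state, read_camera, camera_params, robot gives the robot as it stands.
- The arm moves only by the tool carry_out, never from a script. Its argument "targets" is a list of rows, each an object of numbers: "hand": the opening in per cent of the stroke, from 0 (shut) to 100 (fully open); "x", "y", "z": the shift along the tool's x, y, z in m; "ax", "ay", "az": the turn, a rotation vector about the tool's x, y, z in rad. In form: [{"hand": .., "x": .., "y": .., "z": .., "ax": .., "ay": .., "az": ..}, ...]. A call has 1 to 8 rows; each row is the pose to reach, as a shift and turn from the pose commanded when the call began, along the tool's axes at that moment; what a row does not reach only later rows make up. A row lasts 1/8 s, in which the tool goes at most 62.5 mm and 10.7 degrees, less where a joint would pass 70% of its speed; a pose out of reach is approached as far as the arm can. A call with a gripper value outside its range is refused whole. The fingers move at their own pace and stop on an object; "newtons" is the grip in N (left out, the last holds). Time passes only in rows, so rows that repeat a pose let the fingers close. It gives the time, the measured TCP pose, the force, the opening and the grip force at its end, in the units of the state.
- read_state(): the state, without advancing time (a new reading comes with each control period).
- read_camera(name): name is "scene" or "top" or "wrist"; returns (picture, depth): 480x640x3 uint8, blue, green, red; 480x640 float32, m along the optical axis (not along the pixel's ray), 0 where there is no reading.
- camera_params(name): a dict with "fx", "fy", "cx", "cy" (pixels), "k1" (the pictures are not rectified: a ray, as slopes to the right and down, at radius r is drawn at 1 + k1 r^2 times it, then the intrinsics apply), "position" and "rotation" of the camera in the world. Camera axes: x right, y up, looking along -z (the intrinsics and any distortion apply to the point x, -y, -z); pixel columns grow to the right and rows downward; lengths in m; the calibration is good to about 2 mm. A picture is of the moment at which its call begins: read the wrist's pose just before it. camera_params takes no time and is no camera call; for the wrist camera it gives the pose at the moment of the call.
- robot.close_job(): hands the job in; it is judged then, once.
The state is a dict: "t": time; "q": joint angles; "dq": joint speeds; "joint_torque": joint torques, N m; "tool_pos": TCP position; "orientation": TCP orientation; "force": force on the tool from outside, world axes, zero at the start; "wrist_torque": the same for the moment, N m; "opening": finger opening in m; "gripper_force": force on a finger pad.
Only numpy, scipy, OpenCV 4.12 (cv2) and the standard library are available. Lean on these libraries where they do the work, as an engineer would, in place of code of your own. Each camera call takes 0.05 s, during which the arm holds its last target. There are 200 camera calls.

### The job

The bookend of the backup-drive rack has to be moved up towards the drives and locked there. Squeeze its release lever against the fixed tab and keep it squeezed while you slide the bookend until the hole in its tongue lies under the hole in the steel bridge, let go so that the latch drops into the notch, then turn the wing thumbscrew clockwise until it is fully home through both holes. Leave the mug, the tape roll and the torch where they stand.

Things in the scene. Friction and masses are not known exactly. Their poses are not given: they have to be found in the camera images.
- drive_rack: Fixed rack, grey base 95 x 224 x 10 mm; origin at its underside. +y is the slide direction, towards two black drives on edge (93 mm up, y 87 to 117 mm) and an end plate 98 mm up; +x points away from the robot (yaw within 0.1 rad). The strip along the front (x -44 to -34 mm, 28 mm up) has a long slot, a land and then one notch, nearer the drives, at which the holes line up.
- bookend (a joint): Bookend's place along rack +y, m: starts in 0 to 0.010 (long slot, ends at 0.012); notch at 0.045 (holes in line, 2 mm play either way), end stop 0.052. Friction about 2 N. Grey plate 89 mm wide, top 92 mm up, 24 to 29 mm beyond the tabs, on a dark foot; a steel tongue 36 mm wide trails in -y and runs under the bridge.
- squeeze (a point): On the bookend, 65 mm up, midway between the two squeeze tabs as they stand when squeezed. Tabs 8 mm thick (x), 32 wide (y), top 88 mm up, free beside them down to 30 mm. Rear one (+x) fixed, outer face 22 mm behind this point. Front one (-x, ribbed, nearer the robot) is the release lever: outer face 30 mm in front at rest, 22 squeezed; so 52 mm over both at rest, 44 squeezed. Axes as the rack's.
- latch (a joint): Travel of the release lever towards the fixed tab, m: 0 at rest, 0.008 squeezed (stop); spring 6 N to 10 N. Above 0.0055 its tooth is out of the strip and the bookend slides. Once let go it reads below 0.001 with the tooth in the notch or slot, about 0.0055 when the tooth rests on the land.
- bookend_hole (a point): Centre of the 16 mm hole in the bookend's tongue, at the tongue's upper face (20 mm above the cabinet top). Moves with the bookend.
- bridge_hole (a point): Axis of the hole in the steel bridge over the tongue, 32 mm up (bridge 68 mm along x, 24 along y; its collar's top is 44 mm up); fixed on the rack at y = -40 mm. The thumbscrew stands upright in it. The holes are in line when bookend_hole is straight below this point. Behind the rack a drawer tower 300 mm high stands with its handles at room x = 0.625 m: keep the gripper's body clear.
- thumbscrew (a joint): Turn of the thumbscrew, rad, clockwise from above: starts in 0 to 0.4, already caught in the bridge; fully home against its stop at 3.14 (half a turn). Descends 5.1 mm per rad, 16 mm in all; its 10 mm shank starts 2 to 4 mm above the tongue. Needs about 0.1 N m, stays where left, and jams on the tongue unless the holes are in line.
- wings (a point): On the screw axis at the middle of the wings' height: 75 mm up at turn 0, 59 when home. The wings are one flat dark bar through a 23 mm hub: 85 mm long, 9 thick (13 at its ends), 22 high. Local x lies along the bar (along rack x at turn 0). Push a wing round with a fingertip behind it, or pinch the bar and turn. Clear for 70 mm round the axis once the bookend is at its notch.
- floor_lamp: Thin black lamp post rising from the floor between robot and cabinet, left of the robot's midline; origin at its foot on the floor. What an arm can hit is its upright at about x = 0.27, y = 0.27 m, from 0.43 to 0.72 m above the cabinet top (24 mm thick), and the lamp head above 0.87 m. Swing the arm past it drawn in, not stretched out.
- mug: White mug, 92 mm across, 93 mm high, a bystander. Origin under its middle.
- tape: Roll of brown tape, 96 mm across, 48 mm high, a bystander. Origin under its middle.
- torch: Black torch standing on end, 29 mm across, 103 mm high, a bystander. Origin under its middle.

How it is judged:
On the way, in this order (a step that is already met when the one before it is completed fails the run):
1. the release lever is squeezed (value of joint latch above 0.0055 m), for 0.1 s.
2. the bookend is at the notch with the holes in line and the latch let go into the notch (horizontal distance between bookend_hole and bridge_hole below 0.0035 m and value of joint latch below 0.002 m), for 0.2 s.
3. the thumbscrew is turned fully home through both holes (value of joint thumbscrew above 2.95 rad and z of wings in the frame of drive_rack below 0.062 m), for 0.2 s.
At the end, for the whole second after the job is handed in: The tongue's hole is within 3.5 mm of the bridge's hole, the latch is sprung into the notch (lever within 2 mm of its rest), and the thumbscrew is turned home (at least 2.95 of its 3.14 rad, wings' middle under 62 mm above the cabinet top) (all of step 2 and all of step 3); the robot touches nothing.
It fails at once if the mug, the tape roll or the torch is displaced by more than 20 mm (distance of any of mug, tape, torch from where it was at the start of the episode above 0.02 m).
It also fails if it takes over 58 s, if anything falls off the work surface, if the arm or the gripper's body presses on something with over 40 N, if the wrist force passes 120 N, or if a joint passes its speed limit or range.

## Working session

There is one attempt and no reset: what is moved stays moved. The work goes in short steps, Python scripts to look and compute and a tool call to move; the robot and the scene stay as the last step left them, time stands still between calls to the robot, and variables do not carry over. Pictures are saved under pics/ and viewed, at most 10 in all, crops included, and the job is handed in when it is done.

Besides the shell and the picture viewer there is one more tool, called after "Call:" as a command line: name --argument value ..., lists and objects as JSON in quotes. carry_out: Moves the arm, as the interface text tells. Its arguments: {"type":"object","properties":{"targets":{"type":"array","items":{"type":"object","properties":{"hand":{"type":"number"},"x":{"type":"number"},"y":{"type":"number"},"z":{"type":"number"},"ax":{"type":"number"},"ay":{"type":"number"},"az":{"type":"number"}}}},"newtons":{"type":"number"}},"required":["targets"]}

```bash
ls; mkdir -p pics; cat > h.py <<'E'
import numpy as np, cv2
from scipy.spatial.transform import Rotation as R
from plant import read_state, read_camera, camera_params, robot
def rays(cam,uv):
    p=cam; K=np.array([[p['fx'],0,p['cx']],[0,p['fy'],p['cy']],[0,0,1.]])
    n=cv2.undistortPoints(np.array(uv,float).reshape(-1,1,2),K,np.array([p['k1'],0,0,0,0.])).reshape(-1,2) 
    d=np.c_[n[:,0],-n[:,1],-np.ones(len(n))]
    Rm=np.array(p['rotation']); Rm=Rm if Rm.shape==(3,3) else R.from_rotvec(Rm).as_matrix()
    return np.array(p['position']),d@Rm.T
def onz(cam,uv,z):
    o,d=rays(cam,uv); return o+d*((z-o[2])/d[:,2])[:,None]
def cloud(cam,depth):
    v,u=np.mgrid[0:480,0:640]; o,d=rays(cam,np.c_[u.ravel(),v.ravel()])
    return (o+d*depth.reshape(-1,1)).reshape(480,640,3)
E
python3 - <<'E'
from h import *
s=read_state(); print({k:np.round(v,4) for k,v in s.items()})
for n in ['scene','top','wrist']:
    c=camera_params(n); im,d=read_camera(n); np.savez(f'{n}0.npz',im=im,d=d,c=np.array(c,dtype=object)); print(n,c,(d>0).mean())
    cv2.imwrite(f'pics/{n}0.png',im)
E
```

```text
pics
{'t': np.float64(0.0), 'q': array([-1.1914,  0.1312,  1.4893, -0.    ,  1.523 , -0.0854]), 'dq': array([ 0.0001,  0.0015, -0.0008,  0.0004,  0.0009, -0.0002]), 'joint_torque': array([ 6.00000e-04, -5.59836e+01, -4.91759e+01,  7.66000e-02,
        3.55000e-02, -2.00000e-04]), 'tool_pos': array([ 0.2689, -0.5361,  0.4037]), 'orientation': array([-3.0554e+00, -7.2310e-01,  4.0000e-04]), 'force': array([0.5864, 0.443 , 0.1557]), 'wrist_torque': array([0.0404, 0.028 , 0.0245]), 'gripper_force': np.float64(0.0), 'opening': np.float64(0.0934)}
scene {'fx': 496.86122212161285, 'fy': 496.86122212161285, 'cx': 323.72757060506876, 'cy': 237.34774006974754, 'k1': 0.01751347323366581, 'position': array([0.24126749, 0.66691025, 0.88963711]), 'rotation': array([ 0.0938142 , -0.75361157, -2.75002074])} 0.9959733072916667
top {'fx': 582.5821193385959, 'fy': 582.5821193385959, 'cx': 314.77361594448774, 'cy': 233.2686764302938, 'k1': -0.06832953042099398, 'position': array([ 0.037174  , -0.0449255 ,  1.42292091]), 'rotation': array([ 0.18139614, -0.1802156 , -1.62004163])} 0.9958658854166667
wrist {'fx': 426.97906004973373, 'fy': 426.97906004973373, 'cx': 324.9703219593321, 'cy': 239.3574730252114, 'k1': -0.08060625006331619, 'position': array([ 0.33599761, -0.50346674,  0.3832295 ]), 'rotation': array([-0.24149014,  0.14992077, -1.09924795])} 0.9961458333333333
```

View pics/scene0.png

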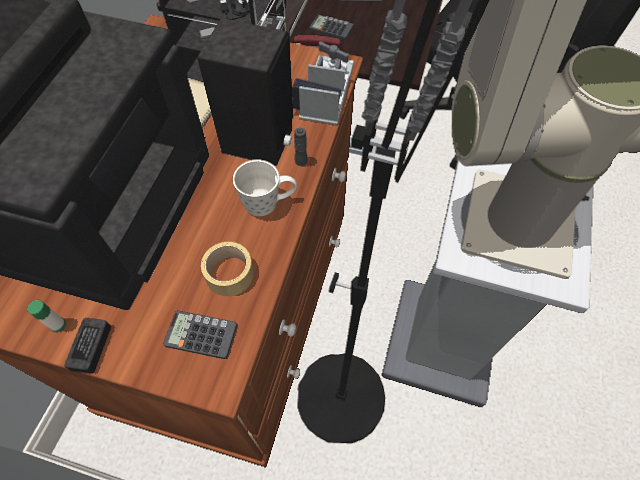

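View pics/top0.png

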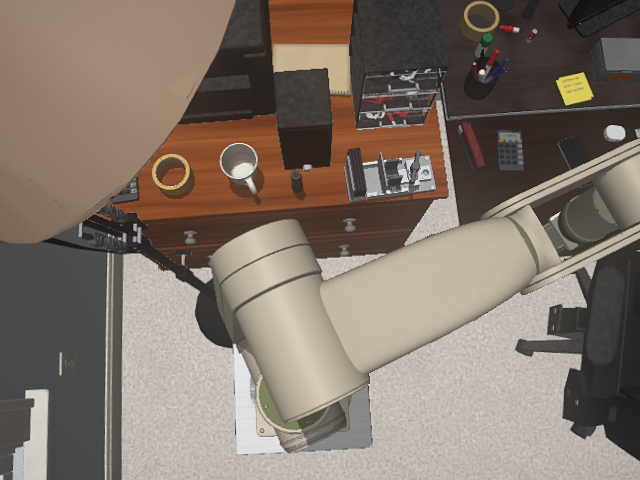

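The top view shows the rack at about (345–437, 148–200), with the drives at its left end (+y) and the screw near (416,165). The torch is at (297,180), the mug at (240,165), the tape roll at (171,175) and the drawer tower at (400,70). The scene view shows the rack at about (320,95). Next I'll locate the rack.

```bash
python3 - <<'E'
from h import *
z=np.load('top0.npz',allow_pickle=True); c=z['c'].item(); im=z['im']; P=cloud(c,z['d'])
sub=im[130:215,330:450]; cv2.imwrite('pics/topc.png',cv2.resize(sub,None,fx=6,fy=6,interpolation=cv2.INTER_CUBIC))
for n,(u,v) in dict(torch=(297,173),mug=(240,165),rackbr=(434,190)).items(): print(n,P[v,u].round(3))
for v in range(145,204,5): print(v,' '.join(f"{P[v,u][0]*1e3:.0f},{P[v,u][1]*1e3:.0f},{P[v,u][2]*1e3:.0f}" for u in range(345,445,9)))
E
```

```text
torch [ 0.494 -0.019  0.102]
mug [ 0.561  0.13  -0.003]
rackbr [ 0.463 -0.364  0.001]
145 598,-145,3 597,-168,1 598,-192,-4 594,-215,3 595,-239,-4 594,-263,-5 588,-284,7 591,-310,-5 588,-333,-0 587,-356,1 589,-381,-8 904,-612,-830
150 587,-144,-4 551,-160,87 583,-191,-3 582,-214,-3 581,-238,-2 579,-261,-1 577,-284,-0 577,-308,-2 542,-314,86 573,-355,-1 572,-378,1 880,-608,-826
155 571,-143,1 536,-159,90 570,-190,-4 570,-214,-6 532,-224,91 564,-259,1 565,-284,-5 562,-306,1 531,-314,81 558,-352,4 559,-377,-4 859,-606,-826
160 559,-143,-5 525,-158,85 557,-189,-7 553,-212,1 520,-223,90 519,-245,89 540,-277,27 536,-299,35 516,-311,87 543,-350,9 542,-373,7 546,-400,-7
165 532,-139,33 510,-157,91 530,-185,31 534,-209,18 512,-224,74 515,-248,65 535,-280,3 522,-297,36 504,-310,85 528,-348,13 531,-374,0 529,-396,2
170 527,-140,10 500,-156,85 497,-178,89 522,-208,14 503,-224,64 516,-253,24 516,-276,17 507,-295,40 491,-309,85 514,-346,13 517,-372,1 514,-394,6
175 514,-139,9 485,-155,90 487,-177,82 510,-208,9 497,-226,45 502,-251,24 480,-264,86 496,-295,36 494,-317,37 502,-345,10 504,-371,-1 504,-395,-4
180 504,-139,-0 474,-154,86 475,-177,79 497,-207,9 486,-226,38 472,-243,76 473,-265,70 488,-296,20 482,-316,35 488,-344,11 491,-370,-1 490,-393,-4
185 489,-137,2 462,-154,84 462,-176,80 483,-205,11 477,-226,24 469,-246,44 474,-271,27 476,-296,16 468,-315,36 477,-344,4 474,-366,9 477,-392,-6
190 478,-137,-3 445,-152,98 449,-175,83 470,-204,10 467,-226,15 461,-247,31 464,-272,16 465,-296,9 462,-318,12 461,-341,12 464,-367,-3 463,-390,-3
195 462,-136,4 448,-155,46 453,-179,25 452,-202,26 450,-224,27 452,-248,17 456,-273,-1 454,-296,1 452,-319,1 452,-342,-0 451,-365,-1 449,-388,-1
200 452,-135,-5 446,-157,8 448,-181,0 446,-203,-1 444,-226,4 444,-249,-1 446,-274,-14 443,-296,-7 443,-320,-13 456,-354,-62 674,-552,-841 663,-582,-813
```

View pics/topc.png

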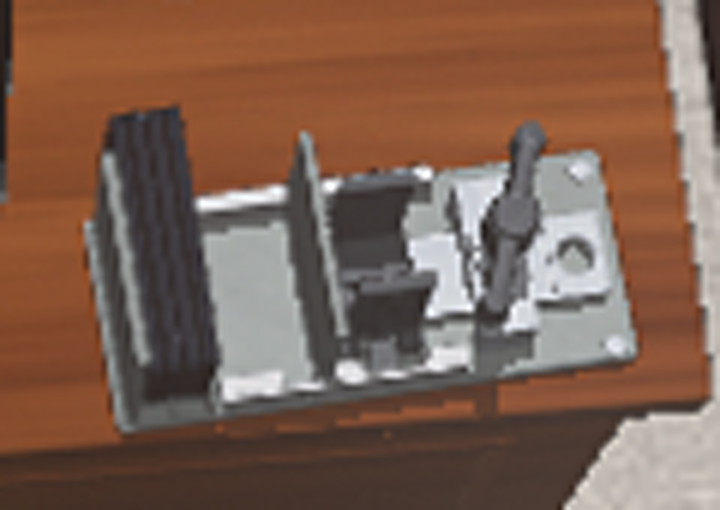

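The crop shows the drives at the left, the bookend plate at (320,240), the tabs at (375,200) and (390,290), and the wing bar from (530,135) to (490,305). The tongue hole is at (577,255), and the base corners are near (125,430), (635,358) and (597,152).

```bash
cat > rk.py <<'E'
from h import *
z=np.load('top0.npz',allow_pickle=True); c=z['c'].item()
f=lambda x,y:(330+(x+.5)/6-.5,130+(y+.5)/6-.5)
C=onz(c,[f(125,430),f(635,358),f(597,152)],0.010); print('corners',C.round(4))
ey=C[0]-C[1]; print('len',np.linalg.norm(ey),np.linalg.norm(C[2]-C[1]),'yaw',np.arctan2(-ey[0],ey[1]))
w=onz(c,[f(530,132),f(489,308),f(511,218)],0.085); print('wings',w.round(4)); 
h=onz(c,[f(577,252)],0.020); print('hole',h.round(4))
s=read_state(); T=R.from_rotvec(s['orientation']).as_matrix(); print(T.round(3))
cw=camera_params('wrist'); Rw=R.from_rotvec(cw['rotation']).as_matrix(); print('cam in tool',(T.T@(cw['position']-s['tool_pos'])).round(4)); print((T.T@Rw).round(3))
E
python3 rk.py
```

```text
corners [[ 0.4432 -0.1476  0.01  ]
 [ 0.4625 -0.3655  0.01  ]
 [ 0.5556 -0.3589  0.01  ]]
len 0.21871718424597217 0.09329795415947148 yaw 0.08822417627446545
wings [[ 0.5382 -0.3158  0.085 ]
 [ 0.4642 -0.2919  0.085 ]
 [ 0.5017 -0.3045  0.085 ]]
hole [[ 0.5076 -0.3436  0.02  ]]
[[ 0.894  0.448 -0.001]
 [ 0.448 -0.894  0.001]
 [ 0.    -0.001 -1.   ]]
cam in tool [0.0746 0.0009 0.0205]
[[-0.     0.964  0.267]
 [ 1.     0.001 -0.001]
 [-0.001  0.267 -0.964]]
```

Call:
carry_out --targets '[{"x": 0.04, "y": -0.016, "z": 0, "az": -0.15}, {"x": 0.08, "y": -0.033, "z": 0, "az": -0.3}, {"x": 0.12, "y": -0.05, "z": 0, "az": -0.45}, {"x": 0.16, "y": -0.066, "z": 0, "az": -0.6}, {"x": 0.2, "y": -0.083, "z": 0.005, "az": -0.75}, {"x": 0.24, "y": -0.1, "z": 0.005, "az": -0.9}, {"x": 0.28, "y": -0.116, "z": 0.01, "az": -1.05}, {"x": 0.311, "y": -0.13, "z": 0.01, "az": -1.194}]'

```text
schema error: expected keys hand, x, y, z, ax, ay, az
```

```bash
cat > snap.py <<'E'
from h import *; import sys
n=sys.argv[1]
s=read_state(); c=camera_params('wrist'); im,d=read_camera('wrist'); s2=read_state()
np.savez(n+'.npz',im=im,d=d,c=np.array(c,dtype=object)); cv2.imwrite(f'pics/{n}.png',im)
T=R.from_rotvec(s['orientation']).as_matrix(); print(s['t'],s['tool_pos'].round(4),'yaw',np.arctan2(T[1,0],T[0,0]).round(4),'down',T[:,2].round(3),'q',s['q'].round(3),'dq',abs(s['dq']).max().round(3),'open',s['opening'],'F',s['force'].round(1))
E
python3 snap.py w1
```

```text
0.15 [ 0.2689 -0.5362  0.4039] yaw 0.4648 down [-0.001  0.001 -1.   ] q [-1.191  0.131  1.489 -0.     1.523 -0.085] dq 0.004 open 0.09308338455989483 F [-0.7  0.9  0.4]
```

View pics/w1.png

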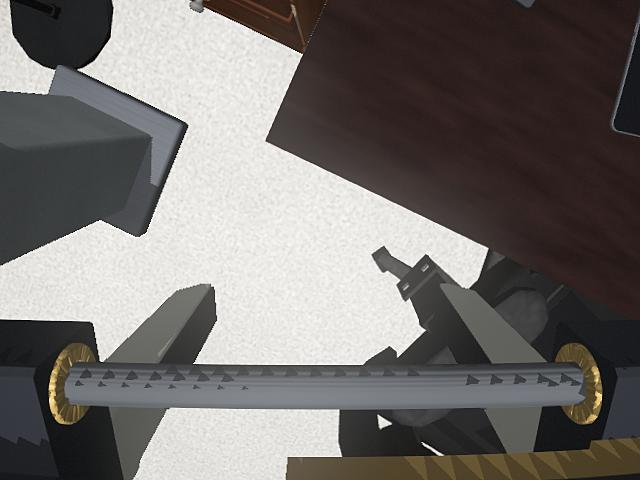

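The move was refused because every key is required, so the wrist view is still from the start pose. It shows the fingers in the lower half (tips near row 285), so things are best seen in the upper half.

Call:
carry_out --targets '[{"hand": 100, "x": 0.04, "y": -0.01, "z": 0, "ax": 0, "ay": 0, "az": -0.15}, {"hand": 100, "x": 0.08, "y": -0.02, "z": 0, "ax": 0, "ay": 0, "az": -0.3}, {"hand": 100, "x": 0.12, "y": -0.03, "z": 0, "ax": 0, "ay": 0, "az": -0.45}, {"hand": 100, "x": 0.16, "y": -0.04, "z": 0, "ax": 0, "ay": 0, "az": -0.6}, {"hand": 100, "x": 0.2, "y": -0.05, "z": 0.005, "ax": 0, "ay": 0, "az": -0.75}, {"hand": 100, "x": 0.24, "y": -0.06, "z": 0.005, "ax": 0, "ay": 0, "az": -0.9}, {"hand": 100, "x": 0.27, "y": -0.065, "z": 0.01, "ax": 0, "ay": 0, "az": -1.05}, {"hand": 100, "x": 0.298, "y": -0.07, "z": 0.01, "ax": 0, "ay": 0, "az": -1.194}]'

```text
t: 1.2
tool_pos: [0.5047, -0.3392, 0.394]
orientation: [-2.115, -2.322, 0.0]
force: [-0.6, -0.7, 0.0]
opening: 0.0928
gripper_force: 0.0
```

Call:
carry_out --targets '[{"hand": 100, "x": 0, "y": 0, "z": 0, "ax": 0, "ay": 0, "az": 0}, {"hand": 100, "x": 0, "y": 0, "z": 0, "ax": 0, "ay": 0, "az": 0}]'

```text
t: 1.45
tool_pos: [0.5036, -0.3405, 0.3945]
orientation: [-2.124, -2.314, 0.001]
force: [-0.7, 0.4, -0.7]
opening: 0.093
gripper_force: 0.0
```

```bash
python3 snap.py w1
```

```text
1.45 [ 0.5036 -0.3405  0.3945] yaw 1.6567 down [-0.001 -0.    -1.   ] q [-0.679  0.156  1.478 -0.     1.507 -0.765] dq 0.016 open 0.09303224613460531 F [-0.7  0.4 -0.7]
```

View pics/w1.png

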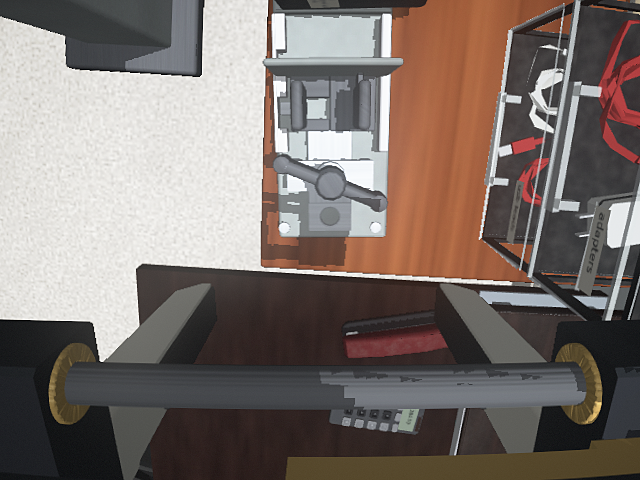

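The wrist view shows the front (lever) tab at about (298,105), the rear tab at (362,105) and the plate at row 62. The hub is at (331,182), the wing ends are at (280,162) and (384,203), and the tongue hole is at (329,216). I'll take a second view closer in.

Call:
carry_out --targets '[{"hand": 100, "x": 0.02, "y": 0, "z": 0.025, "ax": 0, "ay": 0, "az": 0}, {"hand": 100, "x": 0.04, "y": 0, "z": 0.05, "ax": 0, "ay": 0, "az": 0}, {"hand": 100, "x": 0.04, "y": 0, "z": 0.05, "ax": 0, "ay": 0, "az": 0}, {"hand": 100, "x": 0.04, "y": 0, "z": 0.05, "ax": 0, "ay": 0, "az": 0}]'

```text
t: 2.0
tool_pos: [0.5004, -0.3014, 0.346]
orientation: [2.122, 2.314, -0.0]
force: [0.5, 0.1, -0.3]
opening: 0.0933
gripper_force: 0.0
```

```bash
python3 snap.py w2; python3 - <<'E'
from h import *
a=cv2.imread('pics/w1.png')[40:240,255:405]; b=cv2.imread('pics/w2.png')[60:310,240:430]
a=cv2.resize(a,(450,600),interpolation=cv2.INTER_CUBIC); b=cv2.resize(b,(350,460),interpolation=cv2.INTER_CUBIC)
o=np.zeros((600,800,3),np.uint8); o[:,:450]=a; o[:460,450:]=b; cv2.imwrite('pics/ab.png',o)
E
```

```text
2.0 [ 0.5004 -0.3014  0.346 ] yaw 1.6575 down [ 0.001 -0.001 -1.   ] q [-0.63   0.121  1.606 -0.     1.413 -0.717] dq 0.021 open 0.09329656424162969 F [ 0.5  0.1 -0.3]
```

View pics/w2.png

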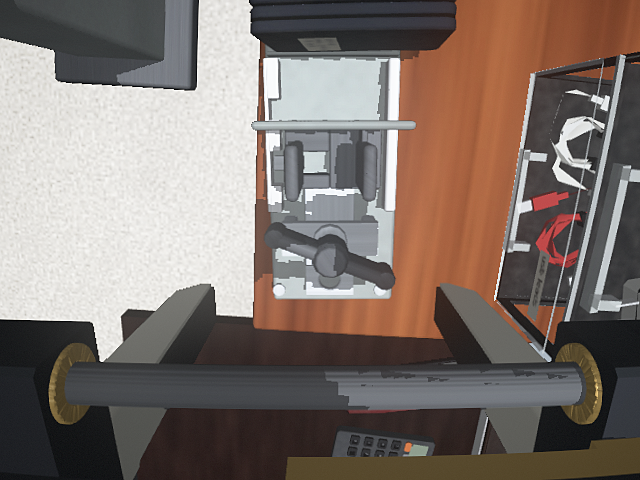

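View 2 shows the hub at (330,258), wing ends at (272,236) and (388,279), the front tab at columns 285–302 and the rear tab at columns 361–378, both about rows 140–200. The plate ends are at (252,125) and (414,125).

```bash
cat > m.py <<'E'
from h import *
from scipy.ndimage import median_filter
yaw=0.088; ex=np.array([np.cos(yaw),np.sin(yaw)]); ey=np.array([-ex[1],ex[0]])
L=[np.load(f'w{i}.npz',allow_pickle=True) for i in(1,2)]; cs=[l['c'].item() for l in L]
def tri(p,q):
    (o1,d1),(o2,d2)=rays(cs[0],[p]),rays(cs[1],[q]); A=np.c_[d1[0],-d2[0]]; k=np.linalg.lstsq(A,o2-o1,rcond=None)[0]
    a,b=o1+k[0]*d1[0],o2+k[1]*d2[0]; return ((a+b)/2).round(4),np.linalg.norm(a-b).round(4)
print('hub',tri((331,182),(330,258)),'wa',tri((280,162),(272,236)),'wb',tri((384,203),(388,279)),'plL',tri((264,63),(252,126)),'plR',tri((402,63),(414,126)))
for l,c,win,ww in zip(L,cs,[(70,135,270,390),(132,205,265,400)],[(150,216,270,392),(218,292,262,400)]):
    d=median_filter(l['d'],3); P=cloud(c,d)
    v0,v1,u0,u1=win; z=P[...,2]; m=np.zeros_like(z,bool); m[v0:v1,u0:u1]=(z[v0:v1,u0:u1]>.074)
    n,lab,st,ce=cv2.connectedComponentsWithStats(m.astype(np.uint8))
    for i in range(1,n):
        if st[i,4]<60: continue
        vv,uu=np.where(lab==i); Q=onz(c,np.c_[uu,vv],.088)[:,:2]; a=Q@ex; b=Q@ey
        lo=[np.percentile(a,3),np.percentile(a,97),np.percentile(b,3),np.percentile(b,97)]
        print('tab',st[i],'x',np.round(lo[:2],4),'y',np.round(lo[2:],4),'z',np.median(z[lab==i]).round(4), 'zp97',np.percentile(z[lab==i],90).round(4))
    v0,v1,u0,u1=ww; m=np.zeros_like(z,bool); m[v0:v1,u0:u1]=(z[v0:v1,u0:u1]>.058)
    vv,uu=np.where(m); Q=onz(c,np.c_[uu,vv],.082)[:,:2]; r=cv2.minAreaRect(Q.astype(np.float32)*1000); print('wing rect',r,'med z',np.median(z[m]))
print('hole w1',onz(cs[0],[(329,216)],.02).round(4))
E
python3 m.py
```

```text
hub (array([ 0.5054, -0.3071,  0.0824]), np.float64(0.0006)) wa (array([ 0.4699, -0.2964,  0.0826]), np.float64(0.0003)) wb (array([ 0.5436, -0.3197,  0.0761]), np.float64(0.002)) plL (array([ 0.4562, -0.2343,  0.0872]), np.float64(0.0006)) plR (array([ 0.5439, -0.2266,  0.086 ]), np.float64(0.0))
tab [290  80  15  50 654] x [0.4506 0.4587] y [-0.3135 -0.2854] z 0.0868 zp97 0.0875
tab [357  80  14  51 657] x [0.4934 0.5016] y [-0.3142 -0.2855] z 0.0869 zp97 0.0875
wing rect ((505.50048828125, -307.8738098144531), (23.75782585144043, 82.89314270019531), 65.05191802978516) med z 0.083423977534233
tab [284 143  17  59 875] x [0.4507 0.4589] y [-0.313  -0.2842] z 0.0869 zp97 0.0876
tab [360 143  17  58 868] x [0.4931 0.5012] y [-0.3131 -0.2843] z 0.0868 zp97 0.0875
wing rect ((506.1031188964844, -306.6443786621094), (26.20075035095215, 83.36767578125), 64.93681335449219) med z 0.08322510803011679
hole w1 [[ 0.5082 -0.3446  0.02  ]]
```

View pics/ab.png

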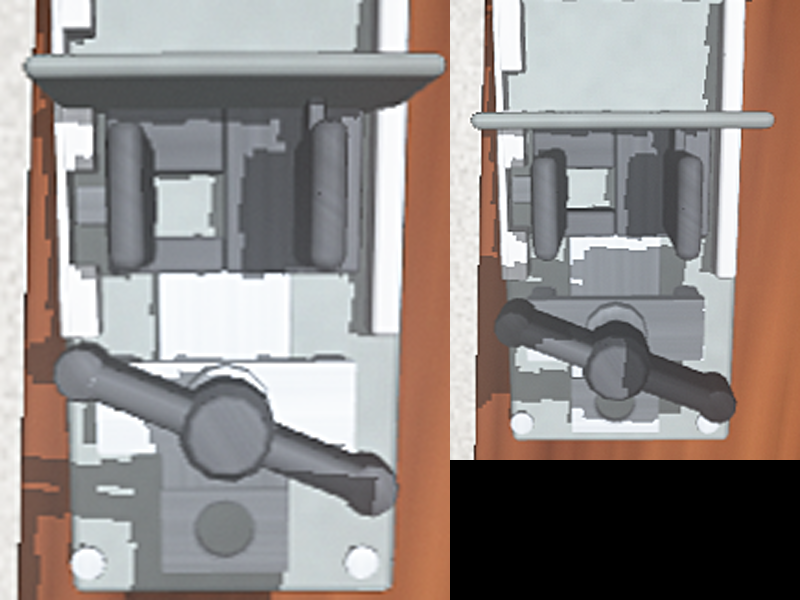

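Both views agree. In rack-rotated axes the fixed tab's outer face is at x≈0.502, so the squeeze point is at about (0.504, −0.256) in the world. The hub is at (0.5056, −0.307), the tongue hole is about 37.6 mm short of it, and the yaw is 0.088. I'll go down over the tabs with the fingers open.

Call:
carry_out --targets '[{"hand": 100, "x": 0.023, "y": 0.004, "z": 0, "ax": 0, "ay": 0, "az": 0}, {"hand": 100, "x": 0.045, "y": 0.008, "z": 0.01, "ax": 0, "ay": 0, "az": 0}, {"hand": 100, "x": 0.045, "y": 0.008, "z": 0.04, "ax": 0, "ay": 0, "az": 0}, {"hand": 100, "x": 0.045, "y": 0.008, "z": 0.06, "ax": 0, "ay": 0, "az": 0}, {"hand": 100, "x": 0.045, "y": 0.008, "z": 0.06, "ax": 0, "ay": 0, "az": 0}, {"hand": 100, "x": 0.045, "y": 0.008, "z": 0.06, "ax": 0, "ay": 0, "az": 0}]'

```text
t: 2.8
tool_pos: [0.5047, -0.2549, 0.2854]
orientation: [2.121, 2.316, 0.0]
force: [-0.1, 0.0, 0.9]
opening: 0.0929
gripper_force: 0.0
```

```bash
python3 snap.py w3; python3 - <<'E'
from h import *
from scipy.ndimage import median_filter
l=np.load('w3.npz',allow_pickle=True);c=l['c'].item();P=cloud(c,median_filter(l['d'],3));z=P[...,2]
yaw=.0876; ex=np.array([np.cos(yaw),np.sin(yaw)]); ey=np.array([-ex[1],ex[0]])
m=((z>.078)&(z<.1)); m[:, :200]=0; m[:,450:]=0
n,lab,st,ce=cv2.connectedComponentsWithStats(m.astype(np.uint8))
for i in range(1,n):
    if st[i,4]>150:
        vv,uu=np.where(lab==i);Q=onz(c,np.c_[uu,vv],.088)[:,:2];print(st[i],np.percentile(Q@ex,[2,98]).round(4),np.percentile(Q@ey,[2,98]).round(4))
E
```

```text
2.8 [ 0.5047 -0.2549  0.2854] yaw 1.6587 down [ 0.001 -0.    -1.   ] q [-0.558  0.126  1.716  0.     1.299 -0.646] dq 0.014 open 0.09294628417103289 F [-0.1  0.   0.9]
[  200    22   250    99 23222] [0.4374 0.5285] [-0.2234 -0.1878]
[ 213  226  207   18 3534] [0.436  0.5194] [-0.2755 -0.2679]
[ 352  253   19   71 1246] [0.4935 0.5014] [-0.3125 -0.2814]
[ 256  254   21   69 1270] [0.4512 0.4594] [-0.312  -0.2814]
[233 348  54  17 518] [0.439  0.4601] [-0.335 -0.327]
[363 409  30  11 201] [0.5017 0.514 ] [-0.3658 -0.3604]
```

View pics/w3.png

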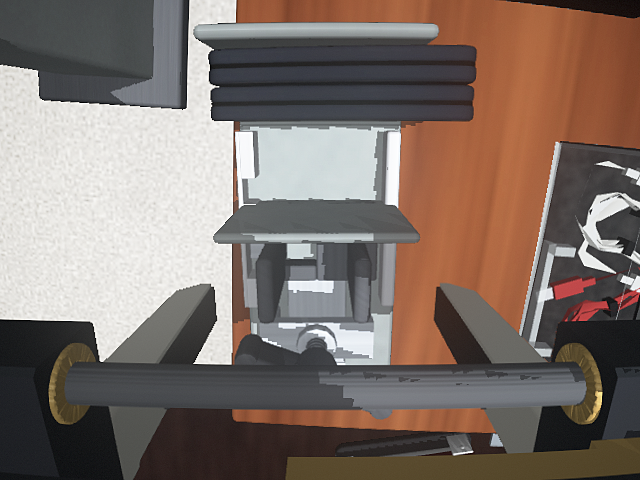

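The fingers straddle the tabs (front at (267,290), rear at (361,290)), and the TCP lines up with the squeeze point to within about 1 mm. I'll descend 53 mm, then squeeze.

Call:
carry_out --targets '[{"hand": 100, "x": 0, "y": 0, "z": 0.03, "ax": 0, "ay": 0, "az": 0}, {"hand": 100, "x": 0, "y": 0, "z": 0.053, "ax": 0, "ay": 0, "az": 0}, {"hand": 100, "x": 0, "y": 0, "z": 0.053, "ax": 0, "ay": 0, "az": 0}]' --newtons 25

```text
t: 3.22
tool_pos: [0.5039, -0.2547, 0.2308]
orientation: [-2.12, -2.315, 0.001]
force: [-0.1, 0.8, -0.3]
opening: 0.0929
gripper_force: 0.0
```

Call:
carry_out --targets '[{"hand": 40, "x": 0, "y": 0, "z": 0, "ax": 0, "ay": 0, "az": 0}, {"hand": 40, "x": 0, "y": 0, "z": 0, "ax": 0, "ay": 0, "az": 0}, {"hand": 40, "x": 0, "y": 0, "z": 0, "ax": 0, "ay": 0, "az": 0}, {"hand": 40, "x": 0, "y": 0, "z": 0, "ax": 0, "ay": 0, "az": 0}, {"hand": 40, "x": 0, "y": 0, "z": 0, "ax": 0, "ay": 0, "az": 0}, {"hand": 40, "x": 0, "y": 0, "z": 0, "ax": 0, "ay": 0, "az": 0}]' --newtons 25

```text
t: 3.98
tool_pos: [0.5041, -0.2551, 0.2321]
orientation: [-2.121, -2.317, 0.002]
force: [-3.1, -2.1, 3.2]
opening: 0.0434
gripper_force: 25.0
```

The opening is 43.4 mm at 25 N, so the lever is fully squeezed. Next is the slide of about 37.5 mm.

Call:
carry_out --targets '[{"hand": 40, "x": 0.008, "y": 0, "z": 0, "ax": 0, "ay": 0, "az": 0}, {"hand": 40, "x": 0.016, "y": 0, "z": 0, "ax": 0, "ay": 0, "az": 0}, {"hand": 40, "x": 0.024, "y": 0, "z": 0, "ax": 0, "ay": 0, "az": 0}, {"hand": 40, "x": 0.032, "y": 0, "z": 0, "ax": 0, "ay": 0, "az": 0}, {"hand": 40, "x": 0.038, "y": 0, "z": 0, "ax": 0, "ay": 0, "az": 0}, {"hand": 40, "x": 0.038, "y": 0, "z": 0, "ax": 0, "ay": 0, "az": 0}, {"hand": 40, "x": 0.038, "y": 0, "z": 0, "ax": 0, "ay": 0, "az": 0}]' --newtons 25

```text
t: 4.85
tool_pos: [0.5007, -0.2165, 0.232]
orientation: [-2.12, -2.316, 0.001]
force: [-6.8, 0.9, 6.7]
opening: 0.0434
gripper_force: 25.0
```

```bash
cat > tabs.py <<'E'
from h import *; import sys
from scipy.ndimage import median_filter
l=np.load(sys.argv[1]+'.npz',allow_pickle=True);c=l['c'].item();P=cloud(c,median_filter(l['d'],3));z=P[...,2]
yaw=.0876; ex=np.array([np.cos(yaw),np.sin(yaw)]); ey=np.array([-ex[1],ex[0]])
m=((z>float(sys.argv[2]))&(z<.1)); A=P[...,:2]@ex; B=P[...,:2]@ey; m&=(A>.42)&(A<.54)&(B>-.41)&(B<-.18)
n,lab,st,ce=cv2.connectedComponentsWithStats(m.astype(np.uint8))
for i in range(1,n):
    if st[i,4]>120:
        vv,uu=np.where(lab==i);zz=np.percentile(z[lab==i],80);Q=onz(c,np.c_[uu,vv],zz)[:,:2];print(st[i],'x',np.percentile(Q@ex,[2,98]).round(4),'y',np.percentile(Q@ey,[2,98]).round(4),'z',zz.round(4))
E
python3 snap.py w4; python3 tabs.py w4 .076
```

```text
4.85 [ 0.5007 -0.2165  0.232 ] yaw 1.6592 down [-0.002  0.001 -1.   ] q [-0.502  0.139  1.807 -0.     1.197 -0.59 ] dq 0.001 open 0.0433749340641142 F [-6.8  0.9  6.7]
[  148   130   383   124 40893] x [0.4389 0.5363] y [-0.2216 -0.1889] z 0.0913
[ 172  261  288   30 7976] x [0.4371 0.5179] y [-0.2353 -0.2263] z 0.0912
[ 212  298   75   67 3446] x [0.4458 0.4676] y [-0.2599 -0.239 ] z 0.0917
[ 362  298   77   67 3519] x [0.4928 0.5151] y [-0.26   -0.2391] z 0.0915
```

Call:
carry_out --targets '[{"hand": 95, "x": 0, "y": 0, "z": 0, "ax": 0, "ay": 0, "az": 0}, {"hand": 95, "x": 0, "y": 0, "z": 0, "ax": 0, "ay": 0, "az": 0}, {"hand": 95, "x": 0, "y": 0, "z": 0, "ax": 0, "ay": 0, "az": 0}, {"hand": 95, "x": 0, "y": 0, "z": 0, "ax": 0, "ay": 0, "az": 0}]'

```text
t: 5.4
tool_pos: [0.5014, -0.2167, 0.2318]
orientation: [2.121, 2.317, 0.001]
force: [0.2, -0.2, -0.4]
opening: 0.0787
gripper_force: 0.0
```

Call:
carry_out --targets '[{"hand": 100, "x": 0, "y": 0, "z": -0.04, "ax": 0, "ay": 0, "az": 0}, {"hand": 100, "x": 0, "y": 0, "z": -0.08, "ax": 0, "ay": 0, "az": 0}, {"hand": 100, "x": -0.03, "y": 0, "z": -0.11, "ax": 0, "ay": 0, "az": 0}, {"hand": 100, "x": -0.06, "y": 0, "z": -0.12, "ax": 0, "ay": 0, "az": 0}, {"hand": 100, "x": -0.09, "y": 0, "z": -0.12, "ax": 0, "ay": 0, "az": 0}, {"hand": 100, "x": -0.09, "y": 0, "z": -0.12, "ax": 0, "ay": 0, "az": 0}, {"hand": 100, "x": -0.09, "y": 0, "z": -0.12, "ax": 0, "ay": 0, "az": 0}]'

```text
t: 6.28
tool_pos: [0.509, -0.3061, 0.3513]
orientation: [-2.121, -2.316, -0.001]
force: [1.0, 0.1, 0.1]
opening: 0.0929
gripper_force: 0.0
```

```bash
python3 snap.py w5; python3 tabs.py w5 .072; python3 - <<'E'
from h import *
a=cv2.imread('pics/w5.png')[60:320,220:440]; cv2.imwrite('pics/w5c.png',cv2.resize(a,None,fx=2.3,fy=2.3,interpolation=cv2.INTER_CUBIC))
E
```

```text
6.275 [ 0.509  -0.3061  0.3513] yaw 1.6586 down [-0.     0.001 -1.   ] q [-0.628  0.145  1.571  0.     1.427 -0.716] dq 0.013 open 0.09292524711429173 F [1.  0.1 0.1]
[ 237    0  201   30 5695] x [0.4374 0.5376] y [-0.2272 -0.2136] z 0.0891
[ 235   36  168   16 2424] x [0.4365 0.519 ] y [-0.239  -0.2319] z 0.0912
[347  63  17  60 902] x [0.4937 0.5018] y [-0.2755 -0.2456] z 0.0874
[268  64  19  60 975] x [0.4505 0.4594] y [-0.2755 -0.2465] z 0.0874
[ 252  215  130   65 3000] x [0.4408 0.5123] y [-0.3663 -0.3319] z 0.0862
```

View pics/w5c.png

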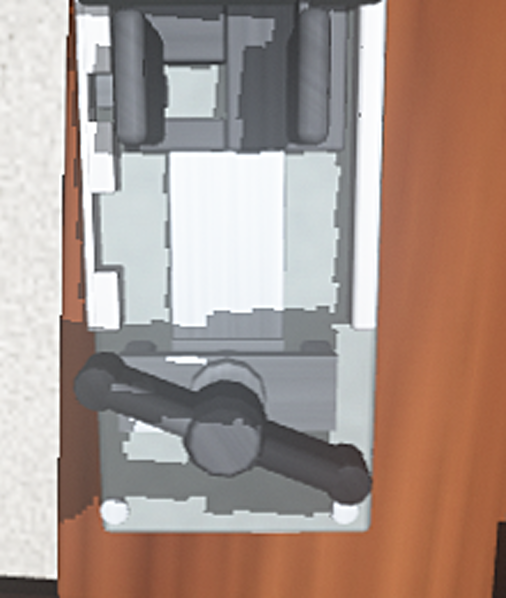

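Slid and latched: the tab spacing is back to 51.3 mm (rest) and the bookend has moved 38 mm. The crop shows the tabs at (130,80) and (312,80), the hub at (225,440), and the bar from (97,385) to (347,485). Next I turn the gripper across the bar and go down on the hub.

Call:
carry_out --targets '[{"hand": 60, "x": 0, "y": -0.002, "z": 0, "ax": 0, "ay": 0, "az": -0.17}, {"hand": 60, "x": -0.001, "y": -0.0035, "z": 0, "ax": 0, "ay": 0, "az": -0.34}, {"hand": 60, "x": -0.001, "y": -0.0035, "z": 0, "ax": 0, "ay": 0, "az": -0.51}, {"hand": 60, "x": -0.001, "y": -0.0035, "z": 0, "ax": 0, "ay": 0, "az": -0.68}, {"hand": 60, "x": -0.001, "y": -0.0035, "z": 0, "ax": 0, "ay": 0, "az": -0.85}, {"hand": 60, "x": -0.001, "y": -0.0035, "z": 0, "ax": 0, "ay": 0, "az": -1.02}, {"hand": 60, "x": -0.001, "y": -0.0035, "z": 0, "ax": 0, "ay": 0, "az": -1.176}, {"hand": 60, "x": -0.001, "y": -0.0035, "z": 0, "ax": 0, "ay": 0, "az": -1.176}]' --newtons 40

```text
t: 7.32
tool_pos: [0.5058, -0.307, 0.3516]
orientation: [-0.48, -3.105, -0.0]
force: [0.2, -0.1, -0.7]
opening: 0.0558
gripper_force: 0.0
```

Call:
carry_out --targets '[{"hand": 60, "x": 0, "y": 0, "z": 0.02, "ax": 0, "ay": 0, "az": 0}, {"hand": 60, "x": 0, "y": 0, "z": 0.045, "ax": 0, "ay": 0, "az": 0}, {"hand": 60, "x": 0, "y": 0, "z": 0.045, "ax": 0, "ay": 0, "az": 0}, {"hand": 60, "x": 0, "y": 0, "z": 0.045, "ax": 0, "ay": 0, "az": 0}]'

```text
t: 7.82
tool_pos: [0.5057, -0.3078, 0.3067]
orientation: [-0.482, -3.104, -0.0]
force: [0.1, 0.5, 0.6]
opening: 0.0556
gripper_force: 0.0
```

```bash
python3 snap.py w6; python3 tabs.py w6 .066
```

```text
7.825 [ 0.5057 -0.3078  0.3067] yaw 2.8338 down [-0.  0. -1.] q [-0.633  0.175  1.621  0.     1.346 -1.896] dq 0.021 open 0.05564908589365834 F [0.1 0.5 0.6]
[  441    59   199   233 26354] x [0.4328 0.5333] y [-0.2749 -0.1884] z 0.0895
[ 302  183   45  162 3977] x [0.4367 0.5102] y [-0.3667 -0.3337] z 0.0863
```

View pics/w6.png

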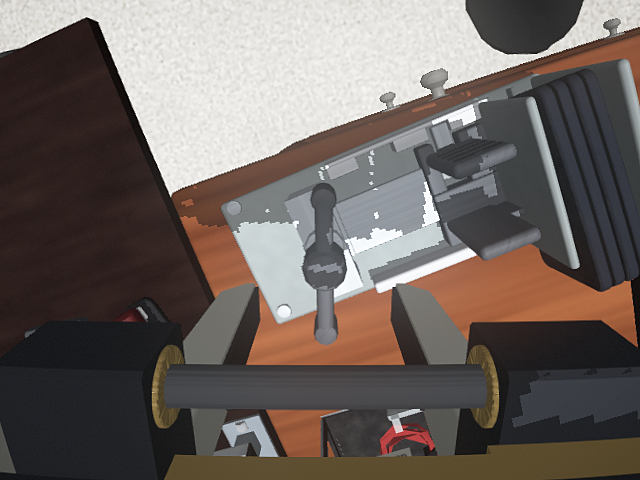

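The bar stands vertical in the image (323,190)–(326,335), midway between the fingertips (about columns 252 and 398), with the hub at (324,270). It's aligned, so I'll descend and grip the hub.

Call:
carry_out --targets '[{"hand": 60, "x": 0.0015, "y": 0, "z": 0.03, "ax": 0, "ay": 0, "az": 0}, {"hand": 60, "x": 0.0015, "y": 0, "z": 0.058, "ax": 0, "ay": 0, "az": 0}, {"hand": 60, "x": 0.0015, "y": 0, "z": 0.058, "ax": 0, "ay": 0, "az": 0}]' --newtons 40

```text
t: 8.25
tool_pos: [0.5035, -0.307, 0.2472]
orientation: [-0.48, -3.102, -0.002]
force: [-0.8, 0.1, 0.5]
opening: 0.0557
gripper_force: 0.0
```

Call:
carry_out --targets '[{"hand": 5, "x": 0, "y": 0, "z": 0, "ax": 0, "ay": 0, "az": 0}, {"hand": 5, "x": 0, "y": 0, "z": 0, "ax": 0, "ay": 0, "az": 0}, {"hand": 5, "x": 0, "y": 0, "z": 0, "ax": 0, "ay": 0, "az": 0}, {"hand": 5, "x": 0, "y": 0, "z": 0, "ax": 0, "ay": 0, "az": 0}, {"hand": 5, "x": 0, "y": 0, "z": 0, "ax": 0, "ay": 0, "az": 0}]' --newtons 40

```text
t: 8.88
tool_pos: [0.5044, -0.3077, 0.2494]
orientation: [0.48, 3.104, -0.001]
force: [-0.5, 0.4, 4.5]
opening: 0.0218
gripper_force: 40.0
```

The hub is gripped (21.8 mm, 40 N). Next I turn it clockwise (+az) while descending 5.1 mm per rad.

Call:
carry_out --targets '[{"hand": 5, "x": 0, "y": 0, "z": 0.0008, "ax": 0, "ay": 0, "az": 0.15}, {"hand": 5, "x": 0, "y": 0, "z": 0.0015, "ax": 0, "ay": 0, "az": 0.3}, {"hand": 5, "x": 0, "y": 0, "z": 0.0023, "ax": 0, "ay": 0, "az": 0.45}, {"hand": 5, "x": 0, "y": 0, "z": 0.0031, "ax": 0, "ay": 0, "az": 0.6}, {"hand": 5, "x": 0, "y": 0, "z": 0.0038, "ax": 0, "ay": 0, "az": 0.75}, {"hand": 5, "x": 0, "y": 0, "z": 0.0046, "ax": 0, "ay": 0, "az": 0.9}]' --newtons 40

```text
t: 9.62
tool_pos: [0.5044, -0.3078, 0.2449]
orientation: [1.788, 2.582, -0.001]
force: [-1.1, -0.0, 4.5]
opening: 0.0216
gripper_force: 40.0
```

```bash
python3 - <<'E'
from h import *
s=read_state();T=R.from_rotvec(s['orientation']).as_matrix();print(np.arctan2(T[1,0],T[0,0]),s['wrist_torque'],s['force'],s['opening'],s['q'].round(3),s['tool_pos'])
E
```

```text
1.9299399498979937 [-0.08526733  0.14518752  0.11611223] [-1.10596074 -0.04968824  4.53149322] 0.021582579223306936 [-0.635  0.236  1.671 -0.     1.234 -0.994] [ 0.50439757 -0.30777226  0.24486867]
```

Call:
carry_out --targets '[{"hand": 5, "x": 0, "y": 0, "z": 0.0008, "ax": 0, "ay": 0, "az": 0.15}, {"hand": 5, "x": 0, "y": 0, "z": 0.0015, "ax": 0, "ay": 0, "az": 0.3}, {"hand": 5, "x": 0, "y": 0, "z": 0.0023, "ax": 0, "ay": 0, "az": 0.45}, {"hand": 5, "x": 0, "y": 0, "z": 0.0031, "ax": 0, "ay": 0, "az": 0.6}, {"hand": 5, "x": 0, "y": 0, "z": 0.0038, "ax": 0, "ay": 0, "az": 0.75}, {"hand": 5, "x": 0, "y": 0, "z": 0.0046, "ax": 0, "ay": 0, "az": 0.9}, {"hand": 5, "x": 0, "y": 0, "z": 0.0054, "ax": 0, "ay": 0, "az": 1.05}]' --newtons 40

```text
t: 10.5
tool_pos: [0.5043, -0.3078, 0.2395]
orientation: [2.842, 1.338, -0.0]
force: [-1.9, 0.1, 5.6]
opening: 0.022
gripper_force: 40.0
```

Call:
carry_out --targets '[{"hand": 5, "x": 0, "y": 0, "z": 0.0008, "ax": 0, "ay": 0, "az": 0.15}, {"hand": 5, "x": 0, "y": 0, "z": 0.0015, "ax": 0, "ay": 0, "az": 0.3}, {"hand": 5, "x": 0, "y": 0, "z": 0.0023, "ax": 0, "ay": 0, "az": 0.45}, {"hand": 5, "x": 0, "y": 0, "z": 0.003, "ax": 0, "ay": 0, "az": 0.55}, {"hand": 5, "x": 0, "y": 0, "z": 0.003, "ax": 0, "ay": 0, "az": 0.65}, {"hand": 5, "x": 0, "y": 0, "z": 0.003, "ax": 0, "ay": 0, "az": 0.65}]' --newtons 40

```text
t: 11.25
tool_pos: [0.5042, -0.3077, 0.2362]
orientation: [3.119, 0.369, 0.0]
force: [-1.1, -0.4, 4.5]
opening: 0.0221
gripper_force: 40.0
```

```bash
cat > st.py <<'E'
from h import *
s=read_state();T=R.from_rotvec(s['orientation']).as_matrix();print(s['t'],np.arctan2(T[1,0],T[0,0]),s['wrist_torque'],s['force'],s['opening'],s['q'].round(3),s['tool_pos'])
E
python3 st.py
```

```text
11.25 0.23526479917938908 [-0.08092147  0.33542741 -0.06735611] [-1.13975155 -0.4066642   4.54034139] 0.022136007417395312 [-0.635  0.247  1.676 -0.     1.219  0.701] [ 0.50423724 -0.30768901  0.2361697 ]
```

Call:
carry_out --targets '[{"hand": 5, "x": 0, "y": 0, "z": 0.0004, "ax": 0, "ay": 0, "az": 0.08}, {"hand": 5, "x": 0, "y": 0, "z": 0.0008, "ax": 0, "ay": 0, "az": 0.16}, {"hand": 5, "x": 0, "y": 0, "z": 0.001, "ax": 0, "ay": 0, "az": 0.22}, {"hand": 5, "x": 0, "y": 0, "z": 0.001, "ax": 0, "ay": 0, "az": 0.22}]' --newtons 40

```text
t: 11.75
tool_pos: [0.5045, -0.3077, 0.2354]
orientation: [3.141, 0.027, 0.002]
force: [-0.3, 0.4, 5.0]
opening: 0.0219
gripper_force: 40.0
```

```bash
python3 st.py
```

```text
11.75 0.017357335940728438 [-0.03349106  0.12412353  0.19590361] [-0.25367836  0.35277237  4.97484501] 0.021941014287856105 [-0.634  0.248  1.676 -0.     1.216  0.919] [ 0.50451474 -0.30765061  0.2353511 ]
```

Call:
carry_out --targets '[{"hand": 60, "x": 0, "y": 0, "z": 0, "ax": 0, "ay": 0, "az": 0}, {"hand": 60, "x": 0, "y": 0, "z": 0, "ax": 0, "ay": 0, "az": 0}, {"hand": 60, "x": 0, "y": 0, "z": 0, "ax": 0, "ay": 0, "az": 0}, {"hand": 60, "x": 0, "y": 0, "z": -0.03, "ax": 0, "ay": 0, "az": 0}, {"hand": 60, "x": 0, "y": 0, "z": -0.06, "ax": 0, "ay": 0, "az": 0}, {"hand": 60, "x": -0.02, "y": 0, "z": -0.1, "ax": 0, "ay": 0, "az": 0}, {"hand": 60, "x": -0.04, "y": 0, "z": -0.12, "ax": 0, "ay": 0, "az": 0}, {"hand": 60, "x": -0.04, "y": 0, "z": -0.12, "ax": 0, "ay": 0, "az": 0}]'

```text
t: 12.75
tool_pos: [0.464, -0.3086, 0.3568]
orientation: [3.139, 0.022, 0.004]
force: [0.8, 0.6, -0.3]
opening: 0.0559
gripper_force: 0.0
```

```bash
python3 snap.py w7; python3 tabs.py w7 .055;  python3 - <<'E'
from h import *
from scipy.ndimage import median_filter
l=np.load('w7.npz',allow_pickle=True);c=l['c'].item();P=cloud(c,median_filter(l['d'],3));z=P[...,2]
m=(z>.055)&(z<.082)&(abs(P[...,0]-.505)<.06)&(abs(P[...,1]+.307)<.022)
Q=P[m]; p,_,_,_=cv2.fitLine(Q[:,:2].astype(np.float32),cv2.DIST_L2,0,.001,.001)[:,0] if 0 else (None,)*4
r=cv2.fitLine(Q[:,:2].astype(np.float32),cv2.DIST_L2,0,.001,.001).ravel(); print(m.sum(),'line',r,'yaw',np.arctan(r[1]/r[0]),'z pct',np.percentile(Q[:,2],[10,50,75,90,97]))
E
```

```text
12.75 [ 0.464  -0.3086  0.3568] yaw 0.0143 down [ 0.003 -0.002 -1.   ] q [-0.679  0.04   1.671 -0.     1.426  0.878] dq 0.052 open 0.05594397195340023 F [ 0.8  0.6 -0.3]
[   34    90   182   187 19294] x [0.4387 0.5363] y [-0.2777 -0.1869] z 0.0904
[ 307  110   34  133 2476] x [0.4385 0.5159] y [-0.3602 -0.3428] z 0.0721
2476 line [ 0.9964264   0.08446524  0.50633913 -0.30832005] yaw 0.084566005 z pct [0.06782299 0.0693482  0.07181607 0.07245578 0.07277078]
```

The bar now lies along rack x (yaw 0.085 against the rack's 0.088), and its top has dropped about 14 mm to around 71 mm, so the screw is home. The gripper is open and well clear of everything, so I'm handing in.

```bash
python3 -c "
from plant import robot; print(robot.close_job())"
```

```text
the job is handed in; nothing more can be done
None
```

The job is handed in: the bookend was slid 38 mm to its notch and latched, and the thumbscrew measured fully home by angle and height; the mug, tape and torch were never approached, and the hand-in returned no verdict.

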